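# Secure the box lid and hold the lamp arm out at the mark

## Task

The lamp stands on the lid of the bamboo box, so first secure the lid: turn the steel turnbutton until it stands square across the lid's edge. Then pinch the grey grip with its red lock button pressed in, pull the lamp's telescoping arm out until its red pointer stands over the orange mark on the scale, and hold it there: a spring pulls the arm back, so finish while still holding the grip. Leave the mark, the lid and all the other things as they are.

Things in the scene. Friction and masses are not known exactly. Their poses are not given: they have to be found in the camera images.
- box: Fixed bamboo box on the walnut tray: 200 (x) by 300 (y), 97 high with its lid shut; origin at the centre of its underside, z up. The turnbutton is on its front (-x, robot's side), the lid hinges at the far (+x) rim; the lamp stands on the lid, its telescoping arm along the box's y, extending to +y. Offsets below: this box frame, mm, lid shut
- latch_rib (a point): Centre of the turnbutton's upright steel rib, on its vertical pivot, at (-116, -50, 117). Rib 12 thick, 44 long, 26 high (z 104 to 130), standing on a flat tongue 14 wide, 60 long (z 98 to 104). Its frame turns with it: rib and tongue are long in this frame's y
- latch (a joint): Turnbutton angle, rad: 0 = along the box's front edge (parallel to the box's y axis, lid free), grows as it turns clockwise seen from above, 1.571 = square across the lid's edge (lid secured), stop at 1.6. It stays where it is left; friction about 0.06 N m. It starts between 0 and 0.3
- lid (a joint): Lid angle, rad: 0 = shut, grows as the front edge lifts. The lid is loose until the turnbutton's tongue covers its edge
- grip: Grey grip block on the telescoping arm: 24 (x), 32 (y), 50 high; origin at its centre, at (20, 10 + extension, 152). White sleeve (24 thick) behind it (-y), white lamp shade in front (+y, 52 across, near rim 36 from the grip's centre), both lower than the grip's top. Below it a foot carries the red pointer out to +x, over the scale. Its x sides are free for fingers above z 130
- button (a point): Centre of the outer face of the red lock button on the +x side of the grip, at (39, 10 + arm extension, 155) when out: 20 (y) by 22 (z), sticks out 7; pressed towards -x it goes in 6 (2 N to start, about 6 N fully in), so pinching the grip between two fingers along x at the button's place presses it
- lock (a joint): Lock button travel, m: 0 = out, 0.006 = fully in. At home the arm is locked until the button is in by more than 0.0035; it springs out when let go
- boom (a joint): Extension of the telescoping arm, m: 0 = home (start), up to 0.115. The grip moves with it along the box's +y. A spring of 2.2 to 3.2 N always pulls the arm back home and friction is small, so it stays out only while it is held; let go, it slides back to within 14 mm of home
- pointer (a point): Tip of the red pointer under the grip, 4 wide, at (59, 10 + arm extension, 105)
- mark (a point): Centre of the top of the orange mark, a band 12 wide (along y) and 38 long (x) lying across the white scale strip on the lid, at (66, 10 + marker value, 100). Scale ticks stand every 10, the first at the pointer's home
- marker (a joint): Place of the orange mark along the scale, m: the pointer is exactly at its middle when the arm's extension equals this value. It starts between 0.045 and 0.1 and is set firmly (12 N): leave it there
- cup: Bystander: white ceramic cup, 76 across, 75 high, standing; on the tray. Origin at its underside
- spoon: Bystander: steel spoon lying flat, 150 long; on the tray. Origin at its underside
- tin: Bystander: green tea tin with a paper label, 68 across, 85 high, standing; on the tray. Origin at its underside
- bowl: Bystander: blue bowl, 130 across, 55 high, on the table to the left. Origin at its underside
- bottle: Bystander: green glass bottle, 190 high, on the table to the right. Origin at its underside
- jar: Bystander: amber jar, 72 across, 100 high, on the table to the right. Origin at its underside

How it is judged:
On the way, in this order (a step that is already met when the one before it is completed fails the run):
1. the turnbutton stands across the lid's edge, the arm still home (value of joint latch above 1.37 rad and value of joint boom below 0.01 m), for 0.2 s.
2. the lock button is pressed in by the gripper (value of joint lock above 0.004 m and contact force between the fingers and grip above 2 N), for 0.1 s.
At the end, for the whole second after the job is handed in: turnbutton within 0.2 rad of square across the lid's edge (joint latch over 1.37), lid shut (under 0.03 rad), the arm out with its pointer within 7 mm of the middle of the orange mark, still, and the fingers still holding the grip (over 2 N) (value of joint latch above 1.37 rad and value of joint lid below 0.03 rad and y of pointer in the frame of mark between -0.007 and 0.007 m and value of joint boom above 0.035 m and velocity of joint boom between -0.01 and 0.01 m/s and contact force between the fingers and grip above 2 N); the arm keeps its last pose, push and grip.
It fails at once if the arm is pulled out before the lid is secured (value of joint boom above 0.012 m and value of joint latch below 1.3 rad).
It fails at once if the lid is lifted (value of joint lid above 0.1 rad).
It fails at once if the orange mark is shifted (distance of mark from where it was at the start of the episode above 0.01 m).
It fails at once if a bystander is disturbed (moved more than 30 mm) (distance of any of cup, spoon, tin, bowl, bottle, jar from where it was at the start of the episode above 0.03 m).
It also fails if it takes over 45 s, if anything falls off the work surface, if the arm or the gripper's body presses on something with over 40 N, if the wrist force passes 120 N, or if a joint passes its speed limit or range.

## Robot

A 6-joint arm with a two-finger parallel gripper is mounted at the origin on the work surface. World frame = base frame: x ahead of the robot, y to its left, z up, the work surface at z = 0. Lengths are in m, angles in rad, forces in N, time in s.
With the tool pointing down it reaches from about 0.3 to 0.75 m from the base axis. Payload 8.5 kg.
Tool frame: the origin (TCP) lies midway between the tips of the shut fingers; the grasp point (between the pads) lies ctrl.pinch_z behind it (ctrl.pinch_z is the distance from the TCP to the grasp point, in m); z points along the fingers, y is the line along which they close (so a half turn about z gives the same grasp; the last joint's range is limited). The gripper opens to 85 mm and grips with 20 to 120 N. Pads are 22 mm wide; open, the fingers measure 114 mm over their backs; the gripper's body (76 mm by 85 mm) begins 54 mm behind the grasp point. The pads swing forward as they close: fully open they stand 13 mm farther back than shut.
Start: joints at [-1.408, 0.381, 1.297, -0, 1.464, -0.215], TCP at [0.203, -0.511, 0.231] pointing down, gripper open.
Joint ranges: [-3.11, 3.11], [-0.89, 2.33], [0.22, 2.48], [-1.42, 4.56], [0.17, 2.85], [-2.88, 2.88]. Speed limits (rad/s): [2.39, 2.39, 3.14, 3.14, 3.14, 3.14].

## Interface

Orientations are given as a unit quaternion [x, y, z, w].
In Python, from workcell import telemetry, eyes, workorder, ctrl gives the robot as it stands. The module is installed in compiled form; this text tells all that it offers.
- The arm moves only by the shell command python3 -m crank 'ROWS' [FORCE]. ROWS is JSON, a list of rows, each a list of 3 entries, a list of its own where there are three numbers: the shift along the tool's x, y, z in m, then the turn, a rotation vector about the tool's x, y, z in rad, then the opening, from 0 (shut) to 1 (fully open). A call has exactly 5 rows; each row is the pose to reach, as a shift and turn from the pose commanded when the call began, along the tool's axes at that moment; what a row does not reach only later rows make up. A row lasts 1/12 s, in which the tool goes at most 41.7 mm and 7.16 degrees, less where a joint would pass 70% of its speed; a pose out of reach is approached as far as the arm can. A call with a gripper value outside its range is refused whole. The fingers move at their own pace and stop on an object; FORCE is the grip in N (left out, the last holds). Time passes only in rows, so rows that repeat a pose let the fingers close, or fill a call up. It gives the time, the measured TCP pose, the force, the opening and the grip force at its end, in the units of the state.
- telemetry.get_state(): the state, without advancing time (a new reading comes with each control period).
- eyes.snapshot(name): name is "scene" or "top" or "wrist"; returns a dict with "image" (400x640x3 uint8, blue, green, red), "fx", "fy", "cx", "cy" (pixels), "distortion" ([k1, k2, p1, p2, k3] as OpenCV has them; the pictures are not rectified), "position" and "rotation" of the camera in the world. Camera axes: x right, y up, looking along -z (the intrinsics and any distortion apply to the point x, -y, -z); pixel columns grow to the right and rows downward; lengths in m; the calibration is good to about 2 mm. A picture is of the moment at which its call begins. There is no depth.
- workorder.job_done(): hands the job in; it is judged then, once.
The state is a dict: "t": time; "joint_pos": joint angles; "joint_velocities": joint speeds; "tau": joint torques, N m; "position": TCP position; "tcp_rot": TCP orientation; "wrist_force": force on the tool from outside, world axes, zero at the start; "wrist_torque": the same for the moment, N m; "width": finger opening in m; "grip_force": force on a finger pad.
Only numpy, scipy, OpenCV 4.12 (cv2) and the standard library are available. Lean on these libraries where they do the work, as an engineer would, in place of code of your own. Each camera call takes 0.05 s, during which the arm holds its last target. There are 200 camera calls.

## Working session

There is one attempt and no reset: what is moved stays moved. The work goes in short steps, Python scripts to look and compute and a shell command to move; the robot and the scene stay as the last step left them, time stands still between calls to the robot, and variables do not carry over. Pictures are saved under pics/ and viewed, at most 10 in all, crops included, and the job is handed in when it is done.

```bash
mkdir -p pics; python3 - <<'E'
from workcell import telemetry, eyes, ctrl
import cv2,numpy as np
s=telemetry.get_state(); print({k:np.round(v,3).tolist() for k,v in s.items()}, ctrl.pinch_z)
for n in("scene","top"):
    d=eyes.snapshot(n); cv2.imwrite(f"pics/{n}0.png",d["image"])
    print(n,{k:np.round(v,4).tolist() for k,v in d.items() if k!="image"})
E
```

```text
{'t': 0.0, 'joint_pos': [-1.408, 0.381, 1.298, 0.0, 1.464, -0.215], 'joint_velocities': [0.001, -0.003, 0.001, -0.001, 0.0, 0.0], 'tau': [0.0, -44.846, -23.128, -0.0, 0.005, 0.0], 'position': [0.203, -0.511, 0.231], 'tcp_rot': [0.982, 0.188, 0.0, -0.001], 'wrist_force': [0.107, -0.346, -0.916], 'wrist_torque': [-0.008, -0.029, 0.002], 'grip_force': 0.0, 'width': 0.086} 0.0187
scene {'fx': 476.8231, 'fy': 476.8231, 'cx': 317.0865, 'cy': 199.1648, 'distortion': [-0.1048, 0.0, 0.0, 0.0, 0.0], 'position': [1.41, 0.2088, 1.3826], 'rotation': [0.1796, 0.2351, 0.7656, 0.5713]}
top {'fx': 374.8269, 'fy': 374.8269, 'cx': 319.3859, 'cy': 196.2305, 'distortion': [-0.0387, 0.0, 0.0, 0.0, 0.0], 'position': [0.4754, -0.0198, 1.5185], 'rotation': [0.0242, -0.0177, -0.6982, 0.7153]}
```

View pics/top0.png

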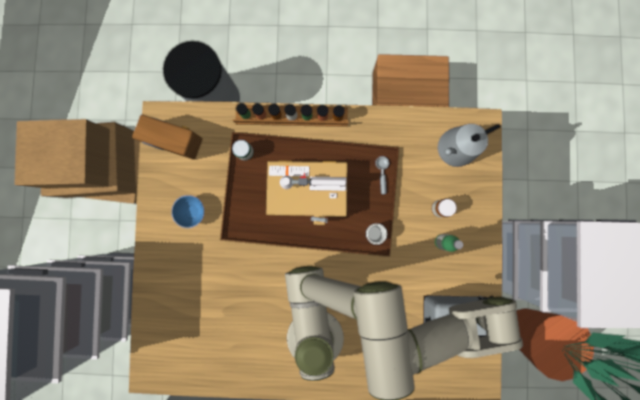

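View pics/scene0.png

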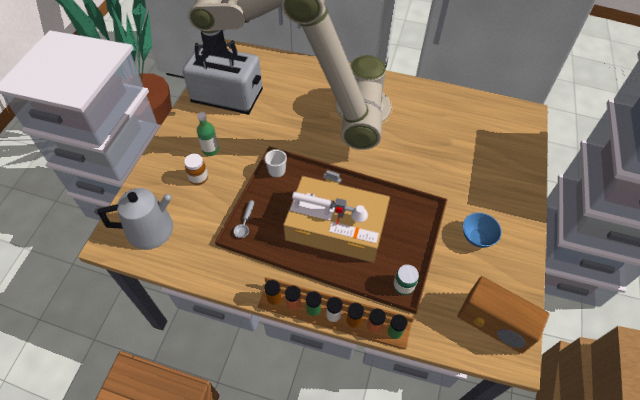

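The top view shows the box at about (267–347, 162–215) and the turnbutton at (319, 220). In the scene view the red button is at (340, 210), the orange mark at (357, 234) and the turnbutton at (332, 176). Next I'll measure these in enlarged crops.

```bash
cat > h.py <<'E'
import cv2,numpy as np
from workcell import telemetry, eyes, ctrl
from scipy.spatial.transform import Rotation as R
def K(d): return np.array([[d["fx"],0,d["cx"]],[0,d["fy"],d["cy"]],[0,0,1.]])
def rot(d):
    r=np.array(d["rotation"],float); return r if r.shape==(3,3) else R.from_quat(r).as_matrix()
def ray(d,uv):
    p=cv2.undistortPoints(np.array([[uv]],float),K(d),np.array(d["distortion"],float))[0,0]
    v=rot(d)@np.array([p[0],-p[1],-1]); return np.array(d["position"],float),v/np.linalg.norm(v)
def plane(d,uv,z):
    o,v=ray(d,uv); return o+v*(z-o[2])/v[2]
def tri(*dus):
    A=0;b=0
    for d,u in dus:
        o,v=ray(d,u);P=np.eye(3)-np.outer(v,v);A=A+P;b=b+P@o
    return np.linalg.solve(A,b)
def proj(d,p):
    c=rot(d).T@(np.array(p,float)-d["position"]); c=np.array([c[0],-c[1],-c[2]])
    return cv2.projectPoints(c.reshape(1,1,3),np.zeros(3),np.zeros(3),K(d),np.array(d["distortion"],float))[0][0,0]
def blobs(img,lo,hi,roi,amin=3):
    h=cv2.cvtColor(img,cv2.COLOR_BGR2HSV);m=cv2.inRange(h,lo,hi);k=np.zeros_like(m);x0,y0,x1,y1=roi;k[y0:y1,x0:x1]=m[y0:y1,x0:x1]
    n,l,s,c=cv2.connectedComponentsWithStats(k);return k,[(s[i].tolist(),c[i].round(2).tolist()) for i in range(1,n) if s[i][4]>=amin]
E
python3 - <<'E'
from h import *
S=eyes.snapshot("scene");T=eyes.snapshot("top")
si,ti=S["image"],T["image"]
for n,i,roi in(("S",si,(280,160,400,270)),("T",ti,(255,150,360,230))):
    print(n,"red",blobs(i,(0,150,70),(6,255,255),roi)[1]);print(n,"red2",blobs(i,(172,150,70),(180,255,255),roi)[1]);print(n,"orange",blobs(i,(7,190,190),(16,255,255),roi)[1])
    m,b=blobs(i,(12,60,110),(28,200,255),roi,200);print(b)
    c=np.vstack(cv2.findContours(m,0,2)[0]);
    print(cv2.minAreaRect(c), cv2.boxPoints(cv2.minAreaRect(c)).round(1).tolist())
a=cv2.resize(si[165:265,275:395],None,fx=5,fy=5,interpolation=2);b=cv2.resize(ti[150:235,255:360],None,fx=6,fy=6,interpolation=2)
cv2.imwrite("pics/s1.png",a);cv2.imwrite("pics/t1.png",b)
E
```

```text
S red [([336, 207, 7, 6, 35], [338.89, 209.54]), ([336, 218, 3, 6, 8], [337.0, 221.0])]
S red2 []
S orange [([353, 227, 6, 11, 29], [355.59, 232.41])]
[([321, 160, 79, 25, 1036], [372.43, 168.09]), ([284, 176, 106, 74, 3495], [340.39, 210.96])]
((342.435791015625, 199.35511779785156), (101.93681335449219, 104.37136840820312), 14.40002155303955) [[280.1000061035156, 237.1999969482422], [306.0, 136.10000610351562], [404.79998779296875, 161.5], [378.79998779296875, 262.6000061035156]]
T red []
T red2 []
T orange []
[([265, 160, 82, 58, 3295], [305.43, 191.97])]
((305.86773681640625, 192.58409118652344), (81.17646789550781, 64.41956329345703), 1.2453643083572388) [[264.6000061035156, 223.89999389648438], [266.0, 159.5], [347.1000061035156, 161.3000030517578], [345.70001220703125, 225.6999969482422]]
```

View pics/s1.png

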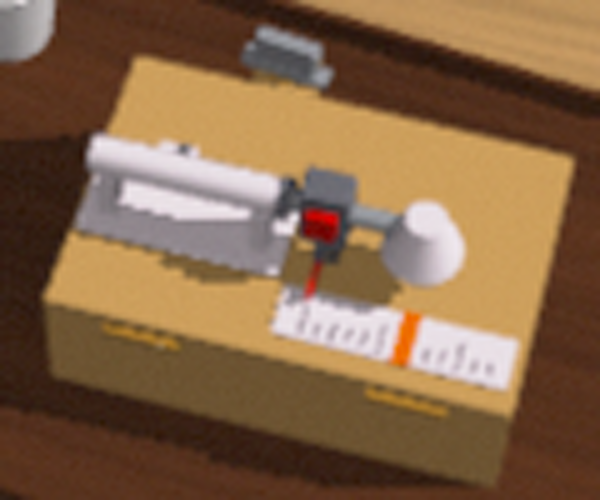

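View pics/t1.png

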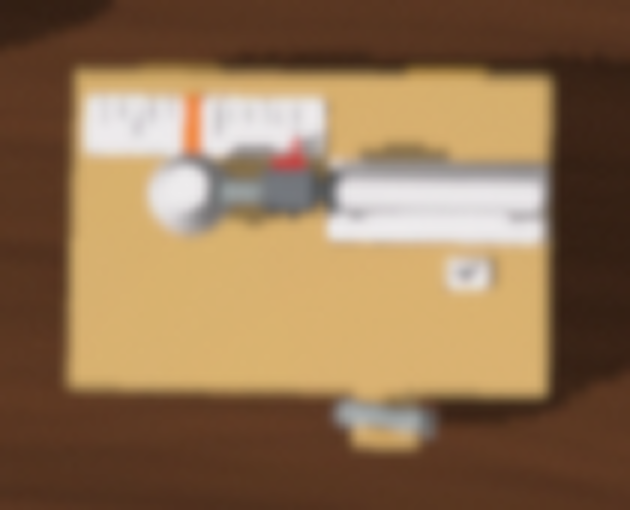

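The crops show the lid corners clearly. In the scene crop they are at (137,57), (575,157), (512,413) and (45,298). In the top crop they are at (76,68), (553,73), (549,398) and (67,387). The turnbutton rib runs along (340,410)–(432,425) in the top crop. The orange mark is at (407,340) in the scene crop and (192,125) in the top crop.

```bash
cat > fit.py <<'E'
from h import *
from scipy.optimize import least_squares
S=eyes.snapshot("scene");T=eyes.snapshot("top")
fs=lambda x,y:((x+.5)/5-.5+275,(y+.5)/5-.5+165)
ft=lambda x,y:((x+.5)/6-.5+255,(y+.5)/6-.5+150)
# box corner order: (-,-),(-,+),(+,+),(+,-)
sc=[fs(137,57),fs(575,157),fs(512,413),fs(45,298)]
tc=[ft(549,398),ft(67,387),ft(76,68),ft(553,73)]
B=np.array([[-.1,-.15],[-.1,.15],[.1,.15],[.1,-.15]])
def W(p,q): # box pt->world
    c,s=np.cos(p[3]),np.sin(p[3]);return np.array([p[0]+c*q[0]-s*q[1],p[1]+s*q[0]+c*q[1],p[2]+q[2]])
def f(p): return np.concatenate([np.r_[proj(S,W(p,[*b,.097]))-s,proj(T,W(p,[*b,.097]))-t] for b,s,t in zip(B,sc,tc)])
r=least_squares(f,[.55,0,.01,0]);p=r.x
print("box",p.round(4),"res",r.fun.round(1))
for s,t in zip(sc,tc): print("corner tri",tri((S,s),(T,t)).round(4))
c,s=np.cos(p[3]),np.sin(p[3])
def inv(w): d=w-p[:3];return np.array([c*d[0]+s*d[1],-s*d[0]+c*d[1],d[2]])
print("mark",inv(tri((S,fs(407,340)),(T,ft(192,125)))).round(4), inv(plane(S,fs(407,340),p[2]+.1)).round(4),inv(plane(T,ft(192,125),p[2]+.1)).round(4))
print("button S",inv(plane(S,(338.9,209.5),p[2]+.155)).round(4))
print("rib ends T",[inv(plane(T,ft(*u),p[2]+.13)).round(4) for u in((340,410),(432,425))])
print("rib S",[inv(plane(S,fs(*u),p[2]+.13)).round(4) for u in((262,30),(325,48))])
for n,q in dict(rib=[-.116,-.05,.117],grip=[.02,.01,.152]).items(): print(n,W(p,q).round(4))
E
python3 fit.py
```

```text
box [0.5889 0.0442 0.0085 0.0089] res [-0.  -0.6 -0.3 -0.8  0.1 -0.2  0.4 -0.2  0.1  0.4  0.2  0.3 -0.2  0.1
 -0.4  0.6]
corner tri [ 0.4872 -0.1082  0.0979]
corner tri [0.4869 0.1941 0.104 ]
corner tri [0.6884 0.1949 0.1094]
corner tri [ 0.6918 -0.105   0.1085]
mark [0.066  0.0761 0.0968] [0.068 0.076 0.1  ] [0.0655 0.0761 0.1   ]
button S [0.0355 0.0104 0.155 ]
rib ends T [array([-0.1126, -0.0213,  0.13  ]), array([-0.1209, -0.0778,  0.13  ])]
rib S [array([-0.1183, -0.0686,  0.13  ]), array([-0.1154, -0.0249,  0.13  ])]
rib [ 0.4734 -0.0069  0.1255]
grip [0.6088 0.0543 0.1605]
```

The box centre is at about (0.589, 0.044, 0.0085) with yaw 0.009. The mark is at an extension of about 66 mm, and the turnbutton is at about 0.1 rad. I'll move above the rib.

```bash
cat > go.py <<'E'
# usage: go.py x y z yaw_deg : shift/turn (tool axes) from the current measured pose to a tool-down pose
import sys
from h import *
x,y,z,yaw=map(float,sys.argv[1:5]); s=telemetry.get_state()
Rc=R.from_quat(s["tcp_rot"]); Rt=R.from_euler("z",yaw,degrees=True)*R.from_euler("x",180,degrees=True)
print("shift",Rc.inv().apply(np.array([x,y,z])-s["position"]).round(4),"turn",(Rc.inv()*Rt).as_rotvec().round(3),"t",round(s["t"],2),"pos",np.round(s["position"],4),"F",np.round(s["wrist_force"],1),"w",round(s["width"],4),"g",round(s["grip_force"],1))
E
A='[[0.437,-0.369,0],[0,0,-1.105],1]'
python3 -m crank '[[[0.437,-0.369,0],[0,0,-1.105],1],[[0.437,-0.369,0],[0,0,-1.105],1],[[0.437,-0.369,0],[0,0,-1.105],1],[[0.437,-0.369,0],[0,0,-1.105],1],[[0.437,-0.369,0],[0,0,-1.105],1]]'
python3 go.py 0.473 -0.007 0.231 85
```

```text
t: 0.72
position: [0.3017, -0.3257, 0.2313]
tcp_rot: [0.876, 0.483, 0.0, 0.0]
wrist_force: [1.4, -0.1, 0.4]
width: 0.0856
grip_force: 0.0
shift [ 3.61e-01 -2.50e-02  3.00e-04] turn [ 0.    -0.    -0.475] t 0.72 pos [ 0.3017 -0.3257  0.2313] F [ 1.4 -0.1  0.4] w 0.0856 g 0.0
```

```bash
python3 -m crank '[[[0.361,-0.025,0],[0,0,-0.475],1],[[0.361,-0.025,0],[0,0,-0.475],1],[[0.361,-0.025,0],[0,0,-0.475],1],[[0.361,-0.025,0],[0,0,-0.475],1],[[0.361,-0.025,0],[0,0,-0.475],1]]' >/dev/null
python3 go.py 0.473 -0.007 0.231 85
```

```text
shift [0.1414 0.0594 0.0005] turn [ 0.     0.    -0.001] t 1.13 pos [ 0.4014 -0.1427  0.2315] F [ 1.  -0.4  0.2] w 0.0856 g 0.0
```

```bash
python3 -m crank '[[[0.141,0.059,0],[0,0,0],1],[[0.141,0.059,0],[0,0,0],1],[[0.141,0.059,0],[0,0,0],1],[[0.141,0.059,0],[0,0,0],1],[[0.141,0.059,0],[0,0,0],1]]' >/dev/null
python3 go.py 0.473 -0.007 0.231 85
python3 - <<'E'
from h import *
d=eyes.snapshot("wrist");cv2.imwrite("pics/w1.png",d["image"])
p=[.5889,.0442,.0085,.0089]
print("rib exp",proj(d,[.4734,-.0069,.1385]), d["position"],d["rotation"])
import pickle;pickle.dump(d,open("w1.pkl","wb"))
E
```

```text
shift [-0.0013 -0.001   0.0002] turn [ 0.    -0.001 -0.001] t 1.55 pos [ 0.4741 -0.0058  0.2312] F [-0.4  0.1 -0.5] w 0.0853 g 0.0
rib exp [317.86377454 209.42776108] [0.48218611 0.07557229 0.37315806] [-0.16135555  0.00656874 -0.04374693  0.98590438]
```

View pics/w1.png

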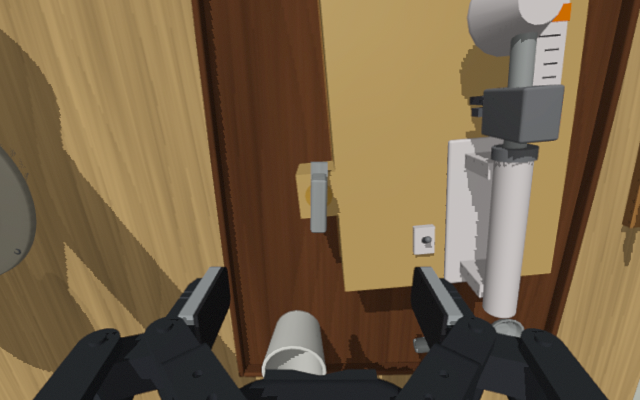

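The wrist view shows the rib's top face running from about (319,176) to (318,231). The box's front edge runs from (318,0) to (346,290), and the grip is at (522,113).

```bash
python3 - <<'E'
from h import *
import pickle
d=pickle.load(open("w1.pkl","rb"));i=d["image"]
h=cv2.cvtColor(i,cv2.COLOR_BGR2HSV)
m=np.zeros(i.shape[:2],np.uint8);m[155:240,295:335]=cv2.inRange(h,(0,0,90),(180,50,255))[155:240,295:335]
c=max(cv2.findContours(m,0,2)[0],key=cv2.contourArea);print(cv2.boxPoints(cv2.minAreaRect(c)).round(1).tolist())
for u in((319,162),(319,176),(318,231)): 
  for z in(.1385,.1125): print(u,z,plane(d,u,z).round(4))
a,b=[plane(d,u,.1055) for u in((318,5),(346,290))];e=b-a;print("edge",a,b,np.arctan2(e[0],-e[1]))
m2=cv2.resize(i[150:250,280:360],None,fx=6,fy=6);cv2.imwrite("pics/w1c.png",m2)
E
```

```text
[[309.79998779296875, 231.89999389648438], [311.0, 161.6999969482422], [327.20001220703125, 162.0], [326.0, 232.1999969482422]]
(319, 162) 0.1385 [0.4776 0.0301 0.1385]
(319, 162) 0.1125 [0.4771 0.0251 0.1125]
(319, 176) 0.1385 [0.4767 0.0195 0.1385]
(319, 176) 0.1125 [0.476  0.0133 0.1125]
(318, 231) 0.1385 [ 0.4719 -0.025   0.1385]
(318, 231) 0.1125 [ 0.4707 -0.0362  0.1125]
edge [0.48668249 0.14018026 0.1055    ] [ 0.49184646 -0.10352493  0.1055    ] 0.021186238629613878
```

View pics/w1c.png

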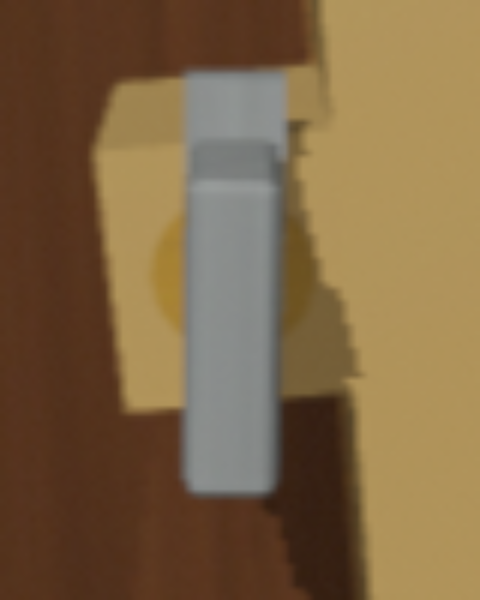

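```bash
python3 -m crank '[[[0.001,0,0.04],[0,0,0.01],1],[[0.001,0,0.08],[0,0,0.01],1],[[0.001,0,0.112],[0,0,0.01],1],[[0.001,0,0.112],[0,0,0.01],1],[[0.001,0,0.112],[0,0,0.01],0.6]]' 20
python3 -m crank '[[[0,0,0],[0,0,0],0],[[0,0,0],[0,0,0],0],[[0,0,0],[0,0,0],0],[[0,0,0],[0,0,0],0],[[0,0,0],[0,0,0],0]]' 20
python3 go.py 0.474 -0.005 0.119 84.5
```

```text
t: 2.02
position: [0.4724, -0.0095, 0.1193]
tcp_rot: [0.743, 0.669, -0.001, -0.001]
wrist_force: [-0.8, 0.1, 0.4]
width: 0.0755
grip_force: 0.0
t: 2.43
position: [0.473, -0.0088, 0.1201]
tcp_rot: [0.743, 0.67, 0.0, 0.0]
wrist_force: [-13.8, 0.5, 11.6]
width: 0.0128
grip_force: 8.1
shift [0.0038 0.0006 0.0011] turn [ 0.001  0.    -0.007] t 2.43 pos [ 0.473  -0.0088  0.1201] F [-13.8   0.5  11.6] w 0.0128 g 8.1
```

```bash
python3 -m crank '[[[0.002,0,0],[0,0,0.1],0],[[0.002,0,0],[0,0,0.2],0],[[0.002,0,0],[0,0,0.3],0],[[0.002,0,0],[0,0,0.4],0],[[0.002,0,0],[0,0,0.5],0]]' 20
python3 -m crank '[[[0,0,0],[0,0,0.1],0],[[0,0,0],[0,0,0.2],0],[[0,0,0],[0,0,0.3],0],[[0,0,0],[0,0,0.4],0],[[0,0,0],[0,0,0.5],0]]' 20
python3 go.py 0.474 -0.005 0.119 2
```

```text
t: 2.85
position: [0.471, -0.008, 0.1201]
tcp_rot: [0.886, 0.464, -0.003, 0.0]
wrist_force: [-14.8, -9.0, 14.7]
width: 0.0115
grip_force: 24.6
t: 3.27
position: [0.4698, -0.0068, 0.1201]
tcp_rot: [0.973, 0.23, -0.004, -0.0]
wrist_force: [-18.7, -1.8, 19.9]
width: 0.0112
grip_force: 25.2
shift [0.0045 0.0003 0.0011] turn [-0.001  0.007  0.429] t 3.27 pos [ 0.4698 -0.0068  0.1201] F [-18.7  -1.8  19.9] w 0.0112 g 25.2
```

```bash
python3 -m crank '[[[-0.002,0,-0.002],[0,0,0.1],0],[[-0.002,0,-0.002],[0,0,0.2],0],[[-0.002,0,-0.002],[0,0,0.3],0],[[-0.002,0,-0.002],[0,0,0.4],0],[[-0.002,0,-0.002],[0,0,0.43],0]]' 20
python3 -m crank '[[[0,0,0],[0,0,0],0],[[0,0,0],[0,0,0],0],[[0,0,0],[0,0,0],0],[[0,0,0],[0,0,0],0.5],[[0,0,0],[0,0,0],1]]' 20
python3 -m crank '[[[0,0,0],[0,0,0],1],[[0,0,0],[0,0,0],1],[[0,0,-0.03],[0,0,0],1],[[0,0,-0.07],[0,0,0],1],[[0,0,-0.11],[0,0,0],1]]' 20
python3 go.py 0.609 0.054 0.231 90
python3 - <<'E'
from h import *
d=eyes.snapshot("wrist");cv2.imwrite("pics/w2.png",d["image"]);T=eyes.snapshot("top")
print("rib exp",proj(d,[.4734,-.0069,.1385]),"grip exp",proj(d,[.6088,.0543,.1855]))
import pickle;pickle.dump(d,open("w2.pkl","wb"))
E
```

```text
t: 3.68
position: [0.4691, -0.0055, 0.1205]
tcp_rot: [1.0, 0.016, -0.003, -0.002]
wrist_force: [-4.2, 10.9, -3.0]
width: 0.0114
grip_force: 22.9
t: 4.1
position: [0.4714, -0.0076, 0.1216]
tcp_rot: [1.0, 0.019, 0.0, 0.0]
wrist_force: [-0.8, -0.9, -0.2]
width: 0.0348
grip_force: 0.0
t: 4.52
position: [0.4708, -0.0077, 0.2326]
tcp_rot: [1.0, 0.019, -0.001, -0.0]
wrist_force: [0.3, -0.2, 0.0]
width: 0.0854
grip_force: 0.0
shift [ 0.1404 -0.0564  0.0014] turn [-2.000e-03  1.000e-03 -1.533e+00] t 4.52 pos [ 0.4708 -0.0077  0.2326] F [ 0.3 -0.2  0. ] w 0.0854 g 0.0
rib exp [318.63189656 205.75696278] grip exp [207.75021178 -19.41343308]
```

View pics/w2.png

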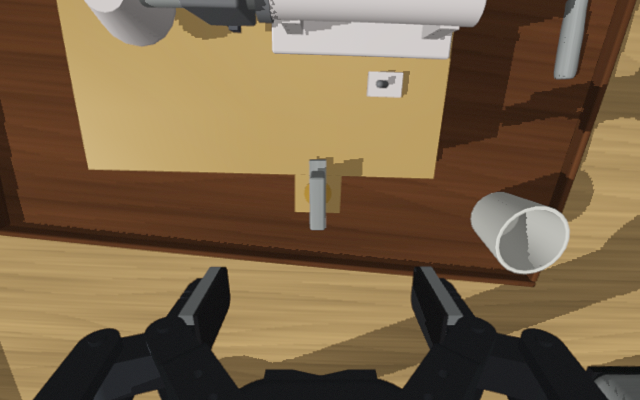

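The front edge runs (89,169)–(434,179) and the rib stands vertical at (318,160–229), so the turnbutton is square to within about 0.03 rad. Next is the lamp grip.

```bash
python3 -m crank '[[[0.03,-0.012,-0.005],[0,0,-0.12],1],[[0.06,-0.024,-0.005],[0,0,-0.24],1],[[0.09,-0.036,-0.005],[0,0,-0.36],1],[[0.12,-0.048,-0.005],[0,0,-0.48],1],[[0.1405,-0.0565,-0.005],[0,0,-0.6],1]]' >/dev/null
python3 -m crank '[[[0,0,0],[0,0,-0.12],1],[[0,0,0],[0,0,-0.24],1],[[0,0,0],[0,0,-0.36],1],[[0,0,0],[0,0,-0.48],1],[[0,0,0],[0,0,-0.6],1]]' >/dev/null
python3 -m crank '[[[0,0,0],[0,0,-0.12],1],[[0,0,0],[0,0,-0.24],1],[[0,0,0],[0,0,-0.34],1],[[0,0,0],[0,0,-0.34],1],[[0,0,0],[0,0,-0.34],1]]' >/dev/null
python3 go.py 0.609 0.054 0.236 90.5
python3 - <<'E'
from h import *
d=eyes.snapshot("wrist");cv2.imwrite("pics/w3.png",d["image"])
print("grip exp",proj(d,[.6088,.0543,.1855]),"marker", [proj(d,[.5889+.066-.009*.066,.0442+.0006+y,.1085]).round(0).tolist() for y in (.01,.076)])
import pickle;pickle.dump(d,open("w3.pkl","wb"))
E
```

```text
shift [-0.     -0.0005 -0.    ] turn [-0.    -0.    -0.005] t 5.87 pos [0.6095 0.054  0.236 ] F [ 0.5  0.  -0.3] w 0.0855 g 0.0
grip exp [317.44396261 228.76252969] marker [[370.0, 194.0], [374.0, 116.0]]
```

View pics/w3.png

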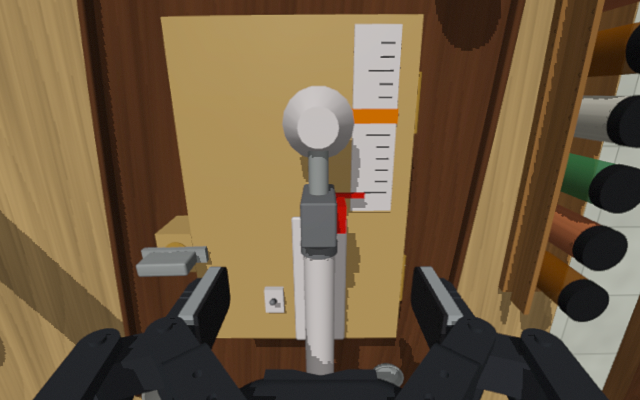

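The turnbutton at (170,260) is across the lid edge. The grip's top face is around (319,230), the red pointer is at (350,196) and the orange mark is at (376,116).

```bash
python3 - <<'E'
from h import *
import pickle
d=pickle.load(open("w3.pkl","rb"));i=d["image"]
p=[.5889,.0442,.0085,.0089]
def W(q):
    c,s=np.cos(p[3]),np.sin(p[3]);return [p[0]+c*q[0]-s*q[1],p[1]+s*q[0]+c*q[1],p[2]+q[2]]
for x,y,z in[(8,-6,177),(32,-6,177),(8,26,177),(32,26,177),(8,26,140),(39,10,155),(39,0,155),(39,20,155),(59,10,105),(66,76,100)]: print((x,y,z),proj(d,W(np.array([x,y,z])/1e3)).round(1))
print(blobs(i,(7,190,150),(16,255,255),(300,60,420,260))[1],blobs(i,(0,170,60),(4,255,255),(300,150,420,260))[1])
for y in (200,215,225,235,245): print(y,i[y,295:350:3].max(-1).tolist())
for x in (310,320): print(x,i[180:260:3,x].max(-1).tolist())
E
```

```text
(8, -6, 177) [299.7 250.9]
(32, -6, 177) [335.7 250.7]
(8, 26, 177) [298.3 205.5]
(32, 26, 177) [336.2 205.3]
(8, 26, 140) [301.5 189.4]
(39, 10, 155) [344.3 216.5]
(39, 0, 155) [344.  229.4]
(39, 20, 155) [344.5 203.2]
(59, 10, 105) [363.3 195.8]
(66, 76, 100) [374.  116.4]
[([353, 109, 45, 14, 580], [375.26, 115.78]), ([346, 209, 1, 5, 5], [346.0, 211.0])] [([336, 193, 29, 40, 453], [343.59, 208.85])]
200 [171, 172, 99, 94, 92, 93, 93, 93, 93, 94, 93, 93, 92, 85, 164, 163, 164, 115, 111]
215 [171, 171, 96, 105, 105, 105, 106, 105, 106, 104, 105, 104, 104, 100, 112, 181, 180, 161, 171]
225 [194, 195, 98, 105, 105, 105, 104, 105, 104, 104, 105, 105, 105, 100, 108, 180, 180, 160, 173]
235 [194, 194, 98, 103, 103, 103, 103, 105, 103, 103, 105, 104, 104, 97, 120, 130, 130, 117, 113]
245 [193, 193, 85, 104, 104, 104, 102, 103, 103, 104, 102, 102, 103, 98, 99, 130, 132, 113, 114]
310 [122, 122, 122, 121, 121, 92, 93, 92, 121, 105, 106, 105, 105, 105, 106, 105, 103, 105, 104, 103, 104, 103, 96, 62, 63, 66, 127]
320 [137, 138, 138, 138, 138, 102, 93, 94, 119, 105, 105, 105, 105, 105, 104, 105, 103, 103, 104, 104, 104, 103, 94, 56, 65, 101, 101]
```

Predictions match within about 1 px, with the grip 1 mm farther in +x. I'll descend and pinch.

```bash
python3 -m crank '[[[0,0.001,0.03],[0,0,0],1],[[0,0.001,0.06],[0,0,0],1],[[0,0.001,0.085],[0,0,0],1],[[0,0.001,0.091],[0,0,0],1],[[0,0.001,0.091],[0,0,0],1]]' 30
python3 -m crank '[[[0,0,0],[0,0,0],0.5],[[0,0,0],[0,0,0],0.4],[[0,0,0],[0,0,0],0],[[0,0,0],[0,0,0],0],[[0,0,0],[0,0,0],0]]' 30
python3 -m crank '[[[0,0,0],[0,0,0],0],[[0,0,0],[0,0,0],0],[[0,0,0],[0,0,0],0],[[0,0,0],[0,0,0],0],[[0,0,0],[0,0,0],0]]' 30
python3 go.py 0.6105 0.054 0.145 90.5
```

```text
t: 6.33
position: [0.6099, 0.0542, 0.1439]
tcp_rot: [0.705, 0.709, -0.001, -0.001]
wrist_force: [-0.2, 0.5, 0.5]
width: 0.0853
grip_force: 0.0
t: 6.75
position: [0.6096, 0.0542, 0.1463]
tcp_rot: [0.705, 0.71, -0.001, -0.001]
wrist_force: [-42.4, -2.1, 31.1]
width: 0.0262
grip_force: 27.2
t: 7.17
position: [0.6086, 0.0542, 0.1466]
tcp_rot: [0.705, 0.71, -0.001, -0.001]
wrist_force: [-14.8, -1.9, 11.1]
width: 0.0245
grip_force: 32.4
shift [-0.0002  0.0019  0.0016] turn [-0.004  0.001 -0.002] t 7.17 pos [0.6086 0.0542 0.1466] F [-14.8  -1.9  11.1] w 0.0245 g 32.4
```

```bash
python3 -m crank '[[[0.003,-0.001,0],[0,0,0],0],[[0.01,-0.001,0],[0,0,0],0],[[0.02,-0.001,0],[0,0,0],0],[[0.03,-0.001,0],[0,0,0],0],[[0.04,-0.001,0],[0,0,0],0]]' 35
python3 -m crank '[[[0.01,0,0],[0,0,0],0],[[0.018,0,0],[0,0,0],0],[[0.024,0,0],[0,0,0],0],[[0.026,0,0],[0,0,0],0],[[0.026,0,0],[0,0,0],0]]' 35
python3 -m crank '[[[0,0,0],[0,0,0],0],[[0,0,0],[0,0,0],0],[[0,0,0],[0,0,0],0],[[0,0,0],[0,0,0],0],[[0,0,0],[0,0,0],0]]' 35
python3 - <<'E'
from h import *
import pickle
w=eyes.snapshot("wrist");S=eyes.snapshot("scene");p=[.5889,.0442,.0085,.0089]
pickle.dump((w,S),open("f.pkl","wb"))
print("S",blobs(S["image"],(7,190,150),(16,255,255),(280,160,420,280))[1],blobs(S["image"],(0,150,60),(6,255,255),(280,160,420,280))[1])
a=w["image"][0:400,200:500];b=cv2.resize(S["image"][160:270,280:400],None,fx=3.636,fy=3.636,interpolation=2)
cv2.imwrite("pics/f.png",np.hstack([a,b[:400]]))
E
```

```text
t: 7.58
position: [0.6082, 0.0939, 0.1466]
tcp_rot: [0.705, 0.709, -0.001, 0.0]
wrist_force: [-8.9, -3.1, 9.1]
width: 0.0241
grip_force: 35.5
t: 8.0
position: [0.608, 0.1204, 0.1466]
tcp_rot: [0.704, 0.71, -0.001, -0.0]
wrist_force: [-9.4, -3.0, 8.4]
width: 0.0243
grip_force: 35.6
t: 8.42
position: [0.608, 0.1199, 0.1466]
tcp_rot: [0.705, 0.71, -0.001, -0.0]
wrist_force: [-9.4, -2.7, 7.8]
width: 0.0245
grip_force: 35.6
S [([353, 226, 6, 12, 30], [355.7, 232.17])] [([357, 222, 2, 7, 7], [357.57, 225.0])]
```

View pics/f.png

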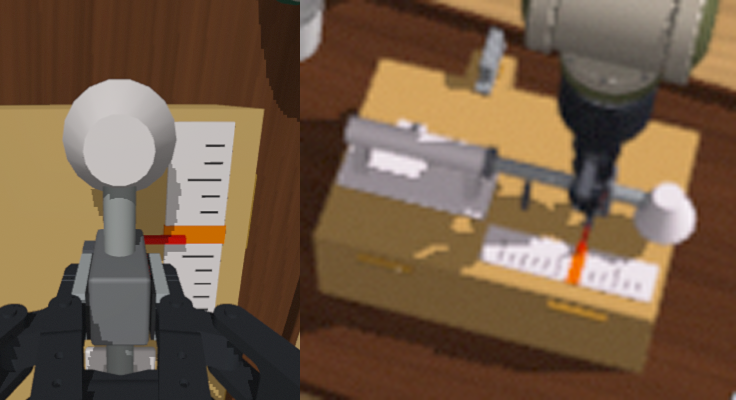

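In the wrist view (left) the pointer tip is at (186,239) and the mark band is centred at (195,234). In the scene view (right) the pointer ends on the orange band. I'll measure the offset.

```bash
python3 - <<'E'
from h import *
import pickle
w,S=pickle.load(open("f.pkl","rb"));c,s=np.cos(.0089),np.sin(.0089)
by=lambda q:round(float(-s*(q[0]-.5889)+c*(q[1]-.0442))*1e3,1)
i=w["image"];h=cv2.cvtColor(i,cv2.COLOR_BGR2HSV)
red=cv2.inRange(h,(0,170,60),(4,255,255));org=cv2.inRange(h,(7,190,120),(16,255,255))
for m,n in((red,"red"),(org,"or")):
    m[:200]=0;m[270:]=0;m[:,:330]=0;m[:,440:]=0
    for x in range(345,426,8):
        y=np.where(m[:,x])[0]
        if len(y): print(n,x,y.min(),y.max(),by(plane(w,(x,(y.min()+y.max())/2),.1135 if n=="red" else .1085)))
print("S pointer",by(plane(S,(357.6,225),.1135)),"mark",by(plane(S,(355.7,232.2),.1085)))
E
```

```text
red 345 236 243 76.1
red 353 236 243 76.1
red 361 235 243 76.4
red 369 235 243 76.4
red 377 236 243 76.1
red 385 238 243 75.4
or 369 226 234 80.1
or 377 226 234 80.1
or 385 226 237 79.1
or 393 226 242 77.4
or 401 226 242 77.4
or 409 226 242 77.4
or 417 226 242 77.4
or 425 225 233 80.7
S pointer 74.7 mark 74.7
```

The pointer is within about 1 mm of the mark's middle, the turnbutton is across the lid edge, and the grip force is 35 N and steady.

```bash
python3 -c "
from workcell import workorder
print(workorder.job_done())"
```

```text
the job is handed in; nothing more can be done
None
```

I handed the job in with the lid secured (turnbutton square across its edge to about 0.03 rad), and the lamp arm held out at 35 N with its pointer about 1 mm from the middle of the orange mark; no verdict was returned.

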